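Gauge a moulded float ball in the tilting chute

TASK

Tilt the hinged gauging chute so that the moulded float ball rolls in between the two windows of the optical micrometer and stops there with its whole outline inside the windows, and keep it still there for 5 seconds while it is measured. Then tip it gently on into the outlet pocket beyond the hinge, lower the empty chute back onto its rest without dropping it and let go. Never touch the ball or let it run fast or jump out, and leave the mould, insert, cap and wrench where they lie.

Things in the scene. Friction and masses are not known exactly. Their poses are not given: they have to be found in the camera images.
- stand: fixed gauging stand, base plate 550 x 120 x 12 mm, drawn at different places and yaws. Origin on the table top, z up; x runs along the chute from its handle end to the outlet, y across the chute (y = 0 is its middle plane). The hinge axis is parallel to y at x = 200, z = 135 mm, the outlet pocket is beyond it, the rest post under the chute at x = -157 mm.
- chute_hinge (a point): middle of the chute's hinge axis, fixed. The chute is an aluminium channel that runs from here 400 mm back to the handle end: bottom a shallow V with flanks at 8 degrees, 85 mm wide over its 25 mm lips, a padded stop at the handle end, open at this end. The hinge axis lies on the bottom line of the V. Chute with handle: 0.7 kg nominal.
- chute (a joint): tilt of the chute, rad, grows as the handle is lifted: 0 = lowered on its rest post (slopes 0.12 down towards the handle end), 0.12 = level, 0.24 = upper stop (slopes 0.12 down towards the outlet). Only its weight and the ball's act on it, so it falls back if let go; about 4 N at the handle carries it.
- chute_grip (a point): middle of the handle: a level steel bar, 12 mm in diameter, across the chute (along stand y), 76 mm clear between its side arms, 65 mm clear of the chute's end plate. It swings on a radius of 475 mm about the hinge, in line with the V's bottom line, and turns with the chute (it may turn in the grip). 78 mm above the table when lowered, 135 mm when level.
- ball: off-white moulded float ball of foamed plastic, 70 mm in diameter, 100 g nominal; origin at its centre (axes turn as it rolls). Starts at rest against the handle end's pad, 359 mm from the hinge. In the level chute its centre is 35 mm above the hinge axis. Tilted a rad from level it accelerates at about 6.9 m/s2 times a, less a rolling resistance worth about 0.018 rad.
- gauge: optical micrometer, fixed: two blue housings, 120 mm along the chute, tops 228 mm above the table, stand 130 mm apart either side of the chute. Each has a window 100 mm long, 90 mm high. Origin 12 mm above the table, under the middle of the windows; x along the chute like the stand's; window middle at z = 158 mm. A white line on each top marks the middle. Its place along the chute varies.
- outlet (a point): where the centre of the ball lies at rest in the outlet pocket: a short fixed channel that begins 4 mm beyond the hinge axis, 14 mm lower than the chute's end, and falls slightly to a padded end wall, with 50 mm sides. A ball that rolls off the chute's open end drops in and cannot roll back.
- mould: closed two-part aluminium mould 110 x 85 x 45 mm, lying on the table; bystander, origin at the middle of its underside
- insert: amber resin mould insert 60 x 60 x 26 mm on the table; bystander, origin at the middle of its underside
- cap: black moulded domed cap, diameter 52 mm, 27 mm high, on the table; bystander, origin at the middle of its underside
- wrench: steel wrench 160 mm long lying on the table; bystander
Things that resemble listed ones, but are neither listed nor needed, are in the scene too. Of the things like the ball, leave any that is black or blue; of the rest the smaller one is meant.

How it is judged:
On the way, in this order (a step that is already met when the one before it is completed fails the run):
1. the ball stands still between the windows, wholly inside them, for 5 s (x of ball in the frame of gauge between -0.015 and 0.015 m and z of ball in the frame of gauge between 0.145 and 0.171 m and linear speed of ball below 0.05 m/s), for 5 s.
2. the ball lies in the outlet pocket (x of ball in the frame of stand between 0.24 and 0.29 m and y of ball in the frame of stand between -0.02 and 0.02 m and z of ball in the frame of stand between 0.13 and 0.175 m and linear speed of ball below 0.03 m/s), for 0.3 s.
At the end, for the whole second after the job is handed in: the ball lies at rest (under 30 mm/s) in the outlet pocket, after it stood between the windows for 5 s (centre within 15 mm of their middle, under 50 mm/s), and the chute is back on its rest (joint below 0.015 rad), released (all of step 2 and value of joint chute below 0.015 rad); the robot touches nothing.
It fails at once if the ball runs faster than 0.4 m/s in the chute (x of ball in the frame of stand below 0.2 m and linear speed of ball above 0.4 m/s).
It fails at once if the ball leaves the chute and the pocket (height (world z) of ball below 0.1 m or y of ball in the frame of stand above 0.03 m or y of ball in the frame of stand below -0.03 m or x of ball in the frame of stand above 0.3 m).
It fails at once if the robot touches the ball (contact force between any of the fingers, the arm and ball above 0.2 N).
It fails at once if the chute is dropped (its handle falls faster than about 0.4 m/s) (velocity of joint chute below -0.9 rad/s).
It fails at once if a bystander is shifted by more than 20 mm (distance of any of mould, insert, cap, wrench from where it was at the start of the episode above 0.02 m).
It also fails if it takes over 64 s, if anything falls off the work surface, if the arm or the gripper's body presses on something with over 40 N, if the wrist force passes 120 N, or if a joint passes its speed limit or range.

ROBOT

A 6-joint arm with a two-finger parallel gripper is mounted at the origin on the work surface. World frame = base frame: x ahead of the robot, y to its left, z up, the work surface at z = 0. Lengths are in m, angles in rad, forces in N, time in s.
With the tool pointing down it reaches from about 0.4 to 0.825 m from the base axis. Payload 7 kg.
Tool frame: the origin (TCP) lies on the centre line of the jaws, within the pads' length; the fingertips stand 22 mm ahead of it and the grasp point (between the pads) lies 3 mm ahead of it; z points along the fingers, y is the line along which they close (so a half turn about z gives the same grasp; the last joint's range is limited). The gripper opens to 88 mm and grips with 3 to 60 N. Pads are 19 mm wide; open, the fingers measure 130 mm over their backs; the gripper's body (78 mm by 193 mm) begins 47 mm behind the grasp point.
Start: joints at [-0.926, 0.359, 0.012, 0, -1.224, -0.288], TCP at [0.236, -0.632, 0.249] pointing down, gripper open.
Joint ranges: [-3.07, 3.07], [-1.43, 2.12], [-1.02, 1.25], [-3.03, 1.67], [-3.05, -0], [-3.03, 3.03]. Speed limits (rad/s): [2.39, 2.39, 3.01, 3.14, 3.14, 3.14].

INTERFACE

Orientations are given as [roll, pitch, yaw] about the fixed x, y, z axes, in that order (R = Rz(yaw) Ry(pitch) Rx(roll)).
In Python, from station import arm gives the robot as it stands.
- The arm moves only by the tool arm_command, never from a script. Its argument "series" is one flat list of numbers, 7 for each row, row after row: the turn, a rotation vector about the tool's x, y, z each as a share of 90 degrees, from -1 to 1, then the shift along the tool's x, y, z each as a share of 0.1 m, from -1 to 1, then the opening, from 0 (shut) to 1 (fully open). A call has 1 to 8 rows; each row is the pose to reach, as a shift and turn from the pose commanded when the call began, along the tool's axes at that moment; what a row does not reach only later rows make up. A row lasts 1/8 s, in which the tool goes at most 62.5 mm and 10.7 degrees, less where a joint would pass 70% of its speed; a pose out of reach is approached as far as the arm can. A call with a number of a shift or a turn outside -1 to 1 is refused whole. A call with a gripper value outside its range is refused whole. The fingers move at their own pace and stop on an object; "force" is the grip in N (left out, the last holds). Time passes only in rows, so rows that repeat a pose let the fingers close. It gives the time, the measured TCP pose, the force, the opening and the grip force at its end, in the units of the state.
- arm.get_state(): the state, without advancing time (a new reading comes with each control period).
- arm.grab_frame(name): name is "scene" or "top"; returns the picture (420x560x3 uint8, blue, green, red); there is no depth.
- arm.camera_model(name): a dict with "fovy" (degrees; the focal length in pixels is half the picture's height over the tangent of half this angle, whatever the lens; pixels are square), "cx", "cy" (the principal point, pixels), "pose" (4x4, takes a point from camera to world coordinates). Camera axes: x right, y down, z forward; pixel columns grow to the right and rows downward; lengths in m; the calibration is good to about 2 mm. A picture is of the moment at which its call begins. camera_model takes no time and is no camera call.
- arm.job_done(): hands the job in; it is judged then, once.
The state is a dict: "t": time; "q": joint angles; "qd": joint speeds; "joint_efforts": joint torques, N m; "eef_pos": TCP position; "ee_rot": TCP orientation; "force": force on the tool from outside, world axes, zero at the start; "moment": the same for the moment, N m; "width": finger opening in m; "gripper_force": force on a finger pad.
Only numpy, scipy, OpenCV 4.12 (cv2) and the standard library are available. Lean on these libraries where they do the work, as an engineer would, in place of code of your own. Each camera call takes 0.05 s, during which the arm holds its last target. There are 200 camera calls.

## Working session

There is one attempt and no reset: what is moved stays moved. The work goes in short steps, Python scripts to look and compute and a tool call to move; the robot and the scene stay as the last step left them, time stands still between calls to the robot, and variables do not carry over. Pictures are saved under pics/ and viewed, at most 10 in all, crops included, and the job is handed in when it is done.

Besides the shell and the picture viewer there is one more tool, called after "Emit:" as name(argument=value, ...) on one line, values as JSON. arm_command: Moves the arm, as the interface text tells. Its arguments: {"type":"object","properties":{"series":{"type":"array"},"force":{"type":"number"}},"required":["series"]}

```bash
mkdir -p pics; ls; python3 - <<'E'
from station import arm
import cv2
for n in("scene","top"):
    cv2.imwrite(f"pics/{n}0.png",arm.grab_frame(n)); m=arm.camera_model(n); print(n,m)
print(arm.get_state())
E
```

```text
pics
scene {'fovy': 51.08867055458879, 'cx': 287.51277216634753, 'cy': 211.97410623232847, 'pose': array([[-0.09016607,  0.58559328, -0.80557469,  1.41270827],
       [ 0.99574937,  0.03774177, -0.0840164 ,  0.12798244],
       [-0.01879562, -0.80972592, -0.58650717,  0.73953286],
       [ 0.        ,  0.        ,  0.        ,  1.        ]])}
top {'fovy': 51.584457671251, 'cx': 285.3293973577362, 'cy': 208.78903934933984, 'pose': array([[-0.01413364, -0.99616672,  0.0863256 ,  0.47534796],
       [-0.99989304,  0.01375598, -0.00496808,  0.04890265],
       [ 0.00376155, -0.08638658, -0.99625459,  1.22595349],
       [ 0.        ,  0.        ,  0.        ,  1.        ]])}
{'t': 0.1, 'q': array([-9.25871184e-01,  3.59311823e-01,  1.11345430e-02, -2.94822861e-04,
       -1.22410831e+00, -2.88079424e-01]), 'qd': array([-0.00018103, -0.00207184,  0.00191458,  0.00199092,  0.00146914,
       -0.00072091]), 'joint_efforts': array([-2.53629754e-03, -5.84164274e+01,  2.93748200e+01,  7.01565519e+00,
        1.00851417e-02, -4.03062415e-05]), 'eef_pos': array([ 0.23560338, -0.63210458,  0.24771412]), 'ee_rot': array([ 3.14008602e+00, -1.57407037e-04, -2.78484720e+00]), 'force': array([ 0.646548  ,  0.89260437, -0.68536121]), 'moment': array([-0.00392094, -0.03681506, -0.03053751]), 'gripper_force': 0.0, 'width': 0.0876272263829963}
```

View pics/top0.png

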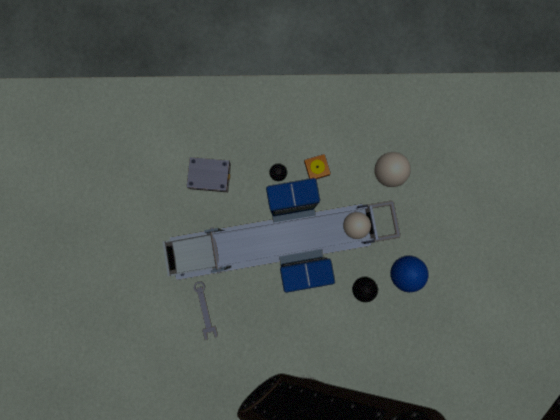

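View pics/scene0.png

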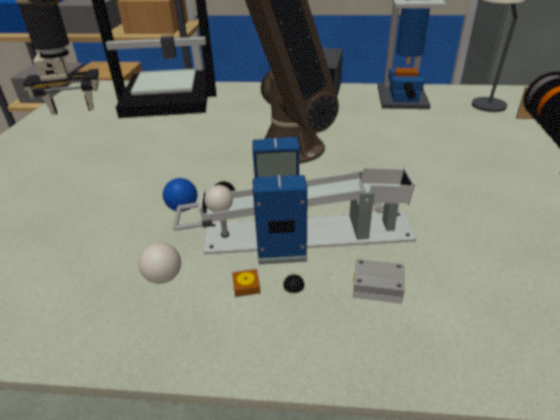

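```bash
python3 - <<'E'
import cv2
a=cv2.imread("pics/top0.png")
cv2.imwrite("pics/c1.png",cv2.convertScaleAbs(cv2.resize(a[160:300,255:415],None,fx=5,fy=4.285*5/4.285*0.8571428,interpolation=3)[:600],alpha=1.5) if 0 else cv2.convertScaleAbs(cv2.resize(a[160:300,250:440],None,fx=4,fy=4,interpolation=3),alpha=1.5))
cv2.imwrite("pics/c2.png",cv2.convertScaleAbs(cv2.resize(a[180:300,155:340],None,fx=4,fy=4,interpolation=3),alpha=1.5))
E
```

```text
(no output)
```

View pics/c1.png

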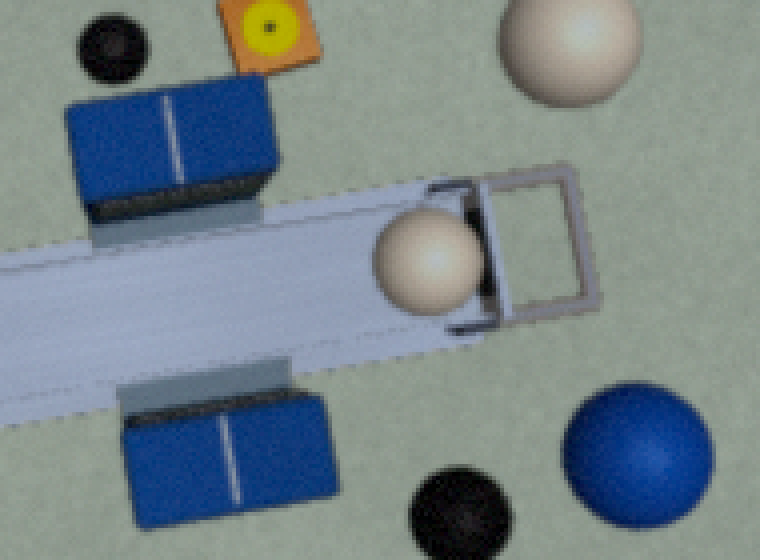

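View pics/c2.png

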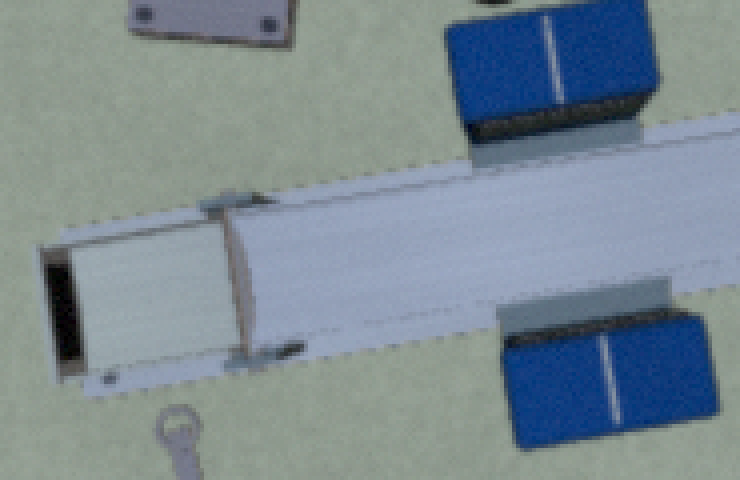

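```bash
cat > h.py <<'E'
from station import arm
import numpy as np
def ray(n,u,v,z):
    m=arm.camera_model(n);P=m["pose"];f=210/np.tan(np.radians(m["fovy"]/2))
    d=P[:3,:3]@[(u-m["cx"])/f,(v-m["cy"])/f,1];o=P[:3,3]
    return o+d*(z-o[2])/d[2]
def pix(n,p):
    m=arm.camera_model(n);P=m["pose"];f=210/np.tan(np.radians(m["fovy"]/2))
    c=P[:3,:3].T@(np.asarray(p)-P[:3,3]);return f*c[0]/c[2]+m["cx"],f*c[1]/c[2]+m["cy"]
E
python3 - <<'E'
from h import *
np.set_printoptions(precision=4,suppress=True)
g=ray("top",395.5,219,.078);a=ray("top",293.25,195,.228);b=ray("top",307.5,275,.228);h=ray("top",215,250.75,.135)
p=ray("top",175.5,279,.012);q=ray("top",370,245,.012);bl=ray("top",357,225.5,.130)
print("grip",g,"gl",a,b,(a+b)/2,"hinge",h,"plate",p,q,"ball",bl)
e1=ray("top",250+572/4,160+168/4,.078);e2=ray("top",250+592/4,160+303/4,.078)
yw=lambda d:np.degrees(np.arctan2(d[1],d[0]))
print("yaw",yw(h-g),yw(p-q),yw(a-b)+90,yw(e1-e2)+90,"len",np.linalg.norm(h-g),np.linalg.norm(p-q),np.linalg.norm(e1-e2))
print([yw(ray("top",*x,.228)-ray("top",*y,.228)) for x,y in [((250+68/4,160+107/4),(250+266/4,160+75/4)),((250+137/4,160+528/4),(250+338/4,160+490/4))]])
E
```

```text
grip [ 0.5436 -0.2482  0.078 ] gl [0.5936 0.0252 0.228 ] [ 0.4099 -0.0044  0.228 ] [0.5017 0.0104 0.228 ] hinge [0.4671 0.2206 0.135 ] plate [0.39  0.349 0.012] [ 0.476  -0.1916  0.012 ] ball [ 0.5255 -0.1369  0.13  ]
yaw 99.27021255349919 99.03743429181067 99.13994910654107 96.3780937221291 len 0.47841839095157424 0.5473845830576467 0.09026001909832557
[np.float64(98.4803388885181), np.float64(99.74255841888579)]
```

```bash
cat >> h.py <<'E'
from scipy.spatial.transform import Rotation as Ro
Y=np.radians(99.1);U=np.array([np.cos(Y),np.sin(Y),0]);Z=np.array([0,0,1.])
def Rt(th):
    z=np.sin(th)*U-np.cos(th)*Z;y=np.cos(th)*U+np.sin(th)*Z
    return np.column_stack([np.cross(y,z),y,z])
def go(p,th=np.radians(30)):
    s=arm.get_state();R=Ro.from_euler("xyz",s["ee_rot"]).as_matrix()
    R2=Rt(th);print("t",s["t"],"turn",np.round(Ro.from_matrix(R.T@R2).as_rotvec()/(np.pi/2),3),"shift",np.round(R.T@(p-s["eef_pos"])/.1,3),"tgt",p,"F",s["force"].round(2),"q",s["q"].round(2))
BAR=np.array([.5437,-.2475,.078]);TH=np.radians(30)
def pre(d): return BAR-Rt(TH)[:,2]*(d+.003)
E
python3 -c "
from h import *
go(pre(.12))"
```

```text
t 0.1 turn [-0.331 -0.033  0.123] shift [-4.109  1.924  0.634] tgt [ 0.55342672 -0.30822595  0.18452112] F [ 0.65  0.89 -0.69] q [-0.93  0.36  0.01 -0.   -1.22 -0.29]
```

Emit:
arm_command(series=[-0.08,-0.01,0.03,-0.3,0.15,0,0.5,-0.165,-0.017,0.06,-0.6,0.3,0,0.5,-0.25,-0.025,0.09,-0.9,0.4,0,0.5,-0.331,-0.033,0.123,-1,0.5,0,0.5,-0.331,-0.033,0.123,-1,0.5,0,0.5])

```text
t: 0.72
eef_pos: [0.3122, -0.5509, 0.2453]
ee_rot: [2.616, -0.001, -2.983]
force: [-0.6, -0.1, -1.6]
width: 0.0453
gripper_force: 0.0
```

```bash
python3 -c "
from h import *
go(pre(.12))"
```

```text
t 0.725 turn [ 0.002 -0.001 -0.001] shift [-2.766  1.44   1.535] tgt [ 0.55342672 -0.30822595  0.18452112] F [-0.62 -0.13 -1.6 ] q [-0.9   0.6   0.39 -0.26 -1.82 -0.52]
```

Emit:
arm_command(series=[0,0,0,-0.4,0.25,0,0.5,0,0,0,-0.8,0.5,0.2,0.5,0,0,0,-0.92,0.5,0.5,0.5])

```text
t: 1.1
eef_pos: [0.3939, -0.4681, 0.2323]
ee_rot: [2.628, 0.004, -2.98]
force: [-0.4, -0.2, 0.2]
width: 0.0435
gripper_force: 0.0
```

Emit:
arm_command(series=[0,0,0,-0.4,0.25,0.2,0.5,0,0,0,-0.8,0.5,0.4,0.5,0,0,0,-0.92,0.5,0.5,0.5])

```text
t: 1.48
eef_pos: [0.4736, -0.3851, 0.2129]
ee_rot: [2.624, 0.003, -2.979]
force: [-0.2, -0.1, -0.2]
width: 0.0438
gripper_force: 0.0
```

Emit:
arm_command(series=[0,0,0,-0.4,0.25,0.2,0.5,0,0,0,-0.8,0.4,0.4,0.5,0,0,0,-0.92,0.44,0.53,0.5,0,0,0,-0.92,0.44,0.53,0.5])

```text
t: 1.98
eef_pos: [0.5523, -0.3081, 0.1871]
ee_rot: [2.62, -0.0, -2.981]
force: [-1.0, -0.1, 0.5]
width: 0.044
gripper_force: 0.0
```

```bash
python3 - <<'E'
from h import *
import cv2
go(pre(.12));go(pre(0))
a=arm.grab_frame("top");b=arm.grab_frame("scene")
cv2.imwrite("pics/v.png",cv2.convertScaleAbs(np.hstack([cv2.resize(a[160:300,300:460],None,fx=2.5,fy=2.5),cv2.resize(b[110:250,120:280],None,fx=2.5,fy=2.5)]),alpha=1.3))
E
```

```text
t 1.975 turn [-0.002 -0.001  0.001] shift [-0.011 -0.015  0.021] tgt [ 0.55342672 -0.30822595  0.18452112] F [-1.04 -0.08  0.53] q [-0.46  0.55  0.25 -0.42 -1.58 -0.89]
t 1.975 turn [-0.002 -0.001  0.001] shift [-0.013 -0.012  1.221] tgt [ 0.54393724 -0.24898112  0.08059808] F [-1.04 -0.08  0.53] q [-0.46  0.55  0.25 -0.42 -1.58 -0.89]
```

View pics/v.png

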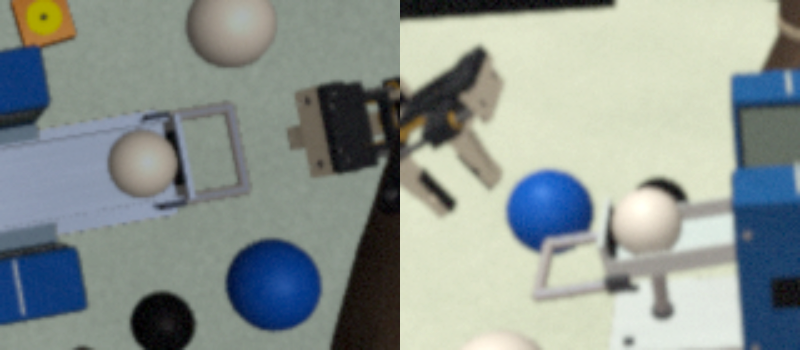

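The gripper (top view, 310–325,120) stands in line with the bar (235,150 in the left crop), fingers straddling it; the ball is still at its pad. Approaching along the tool axis.

Emit:
arm_command(series=[0,0,0,0,0,0.25,0.5,0,0,0,0,0,0.5,0.5,0,0,0,0,0,0.75,0.5,0,0,0,0,0,0.9,0.5,0,0,0,0,0,1,0.5])

```text
t: 2.7
eef_pos: [0.5444, -0.2599, 0.1009]
ee_rot: [2.62, 0.0, -2.983]
force: [0.1, -0.3, 0.5]
width: 0.0438
gripper_force: 0.0
```

Emit:
arm_command(series=[0,0,0,0,-0.01,0.12,0.5,0,0,0,0,-0.01,0.2,0.5,0,0,0,0,-0.01,0.2,0.5])

```text
t: 3.08
eef_pos: [0.5432, -0.2499, 0.0828]
ee_rot: [2.619, -0.0, -2.982]
force: [0.0, 0.2, -0.8]
width: 0.0439
gripper_force: 0.0
```

```bash
python3 - <<'E'
from h import *
import cv2
go(pre(0))
a=arm.grab_frame("top");b=arm.grab_frame("scene")
cv2.imwrite("pics/v2.png",cv2.convertScaleAbs(np.hstack([cv2.resize(a[180:280,320:420],None,fx=4,fy=4),cv2.resize(b[150:250,140:240],None,fx=4,fy=4)]),alpha=1.3))
E
```

```text
t 3.075 turn [-0.001 -0.     0.   ] shift [-0.009 -0.004  0.023] tgt [ 0.54393724 -0.24898112  0.08059808] F [ 0.02  0.21 -0.83] q [-0.39  0.59  0.06 -0.45 -1.35 -0.85]
```

View pics/v2.png

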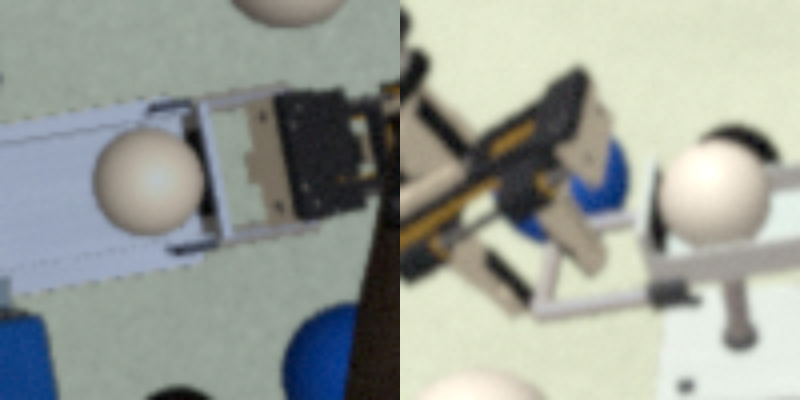

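The fingers straddle the bar and the body is clear of the ball; closing on the bar.

Emit:
arm_command(series=[0,0,0,0,0,0.02,0.3,0,0,0,0,0,0.02,0.15,0,0,0,0,0,0.02,0.08,0,0,0,0,0,0.02,0.08,0,0,0,0,0,0.02,0.08], force=12)

```text
t: 3.8
eef_pos: [0.543, -0.248, 0.0822]
ee_rot: [2.618, 0.0, -2.982]
force: [-0.4, 4.7, 4.5]
width: 0.0114
gripper_force: 12.0
```

```bash
cat >> h.py <<'E'
G=np.array([.5017,.0104]);
def ball(save=None):
    import cv2
    f0=arm.get_state();a=arm.grab_frame("top")
    if save: cv2.imwrite(save,a)
    hsv=cv2.cvtColor(a,cv2.COLOR_BGR2HSV).astype(int);rg=a[:,:,2].astype(int)-a[:,:,0]
    m=((rg>12)).astype(np.uint8);m=cv2.morphologyEx(m,cv2.MORPH_OPEN,np.ones((5,5)))
    n,l,st,c=cv2.connectedComponentsWithStats(m)
    out=[]
    for i in range(1,n):
        if 300<st[i,4]<1100:
            p=ray("top",*c[i],.17)
            s=(p[:2]-G)@U[:2];e=(p[:2]-G)@[-U[1],U[0]]
            if abs(e)<.04: out.append((round(s*1000,1),round(e*1000,1),int(st[i,4]),c[i].round(1)))
    print("t",f0["t"],"tcp",f0["eef_pos"].round(4),"F",f0["force"].round(1),"w",round(f0["width"],4),"ball",out)
E
python3 -c "
from h import *
ball();go(pre(0))"
```

```text
t 3.8 tcp [ 0.543  -0.248   0.0822] F [-0.4  4.7  4.5] w 0.0114 ball [(np.float64(-142.4), np.float64(0.4), 323, array([357.1, 225.4]))]
t 3.85 turn [ 0.    -0.     0.001] shift [-0.007 -0.018  0.009] tgt [ 0.54393724 -0.24898112  0.08059808] F [-0.92  4.2   5.38] q [-0.39  0.59  0.05 -0.45 -1.35 -0.85]
```

Emit:
arm_command(series=[0,0,0,0,0.03,-0.06,0.08,0,0,0,0,0.06,-0.13,0.08,0,0,0,0,0.12,-0.26,0.08,0,0,0,0,0.19,-0.39,0.08,0,0,0,0,0.24,-0.48,0.08,0,0,0,0,0.255,-0.51,0.08,0,0,0,0,0.255,-0.51,0.08,0,0,0,0,0.255,-0.51,0.08])

```text
t: 4.85
eef_pos: [0.5436, -0.2516, 0.1381]
ee_rot: [2.618, -0.0, -2.983]
force: [1.2, 5.3, -5.0]
width: 0.0114
gripper_force: 12.0
```

```bash
python3 -c "
from h import *
ball('pics/t1.png');go(pre(0))"
```

```text
t 4.85 tcp [ 0.5436 -0.2516  0.1381] F [ 1.2  5.3 -5. ] w 0.0114 ball [(np.float64(-149.6), np.float64(-1.1), 363, array([359.8, 224.3]))]
t 4.9 turn [-0. -0.  0.] shift [-0.008 -0.265  0.511] tgt [ 0.54393724 -0.24898112  0.08059808] F [ 1.15  5.39 -4.93] q [-0.4   0.53  0.1  -0.44 -1.44 -0.89]
```

Emit:
arm_command(series=[0,0,0,0,0.06,-0.1,0.08,0,0,0,0,0.12,-0.2,0.08,0,0,0,0,0.12,-0.2,0.08,0,0,0,0,0.12,-0.2,0.08])

```text
t: 5.4
eef_pos: [0.5435, -0.2513, 0.1624]
ee_rot: [2.619, 0.0, -2.982]
force: [0.5, 5.2, -5.0]
width: 0.0115
gripper_force: 12.0
```

```bash
python3 -c "
from h import *
ball()"
```

```text
t 5.4 tcp [ 0.5435 -0.2513  0.1624] F [ 0.5  5.2 -5. ] w 0.0115 ball [(np.float64(-131.5), np.float64(-1.2), 339, array([352.6, 225.5]))]
```

Emit:
arm_command(series=[0,0,0,0,-0.06,0.1,0.08,0,0,0,0,-0.12,0.2,0.08,0,0,0,0,-0.12,0.2,0.08])

```text
t: 5.82
eef_pos: [0.5435, -0.2519, 0.1382]
ee_rot: [2.618, -0.001, -2.983]
force: [1.1, 7.4, -3.5]
width: 0.0114
gripper_force: 12.0
```

```bash
python3 -c "
from h import *
ball();ball()"
```

```text
t 5.825 tcp [ 0.5435 -0.2519  0.1382] F [ 1.1  7.4 -3.5] w 0.0114 ball [(np.float64(-91.4), np.float64(-0.7), 344, array([336.4, 228.6]))]
t 5.875 tcp [ 0.5436 -0.2519  0.1387] F [ 1.8  5.9 -4.3] w 0.0117 ball [(np.float64(-88.3), np.float64(-0.1), 338, array([335.2, 229. ]))]
```

Emit:
arm_command(series=[0,0,0,0,0,0,0.08,0,0,0,0,0,0,0.08,0,0,0,0,0,0,0.08,0,0,0,0,0,0,0.08])

```text
t: 6.42
eef_pos: [0.5436, -0.2519, 0.1393]
ee_rot: [2.619, 0.0, -2.982]
force: [0.5, 6.2, -4.5]
width: 0.0119
gripper_force: 12.0
```

```bash
python3 -c "
from h import *
ball();ball();ball()"
```

```text
t 6.425 tcp [ 0.5436 -0.2519  0.1393] F [ 0.5  6.2 -4.5] w 0.0119 ball [(np.float64(-74.8), np.float64(-1.5), 378, array([329.6, 229.4]))]
t 6.475 tcp [ 0.5436 -0.2518  0.1393] F [ 0.7  6.7 -5. ] w 0.0117 ball [(np.float64(-75.1), np.float64(-2.4), 369, array([329.7, 229.1]))]
t 6.525 tcp [ 0.5436 -0.2519  0.1393] F [ 0.4  6.6 -4.3] w 0.0111 ball [(np.float64(-74.9), np.float64(-0.9), 377, array([329.7, 229.7]))]
```

Emit:
arm_command(series=[0,0,0,0,0.055,-0.09,0.08,0,0,0,0,0.115,-0.19,0.08,0,0,0,0,0.115,-0.19,0.08,0,0,0,0,0.115,-0.19,0.08])

```text
t: 7.08
eef_pos: [0.5435, -0.2514, 0.1619]
ee_rot: [2.619, 0.0, -2.982]
force: [-0.1, 6.5, -4.5]
width: 0.0114
gripper_force: 12.0
```

```bash
python3 -c "
from h import *
ball()"
```

```text
t 7.075 tcp [ 0.5435 -0.2514  0.1619] F [-0.1  6.5 -4.5] w 0.0114 ball [(np.float64(-62.2), np.float64(-1.7), 390, array([324.5, 230.3]))]
```

Emit:
arm_command(series=[0,0,0,0,-0.06,0.1,0.08,0,0,0,0,-0.12,0.2,0.08,0,0,0,0,-0.12,0.2,0.08])

```text
t: 7.5
eef_pos: [0.5436, -0.2519, 0.1375]
ee_rot: [2.619, -0.0, -2.983]
force: [1.0, 6.3, -3.4]
width: 0.0114
gripper_force: 12.0
```

```bash
python3 -c "
from h import *
ball();ball()"
```

```text
t 7.5 tcp [ 0.5436 -0.2519  0.1375] F [ 1.   6.3 -3.4] w 0.0114 ball [(np.float64(-24.5), np.float64(-1.0), 378, array([309.3, 233.2]))]
t 7.55 tcp [ 0.5436 -0.2519  0.138 ] F [-0.4  7.2 -4.4] w 0.0114 ball [(np.float64(-22.0), np.float64(-0.6), 385, array([308.3, 233.5]))]
```

Emit:
arm_command(series=[0,0,0,0,0.015,-0.025,0.08,0,0,0,0,0.015,-0.025,0.08,0,0,0,0,0.015,-0.025,0.08,0,0,0,0,0.015,-0.025,0.08])

```text
t: 8.1
eef_pos: [0.5436, -0.2519, 0.1415]
ee_rot: [2.619, 0.0, -2.982]
force: [0.2, 6.0, -4.7]
width: 0.0112
gripper_force: 12.0
```

```bash
python3 -c "
from h import *
ball();ball();ball('pics/t2.png')
import cv2
b=arm.grab_frame('scene');a=cv2.imread('pics/t2.png')
cv2.imwrite('pics/v3.png',cv2.convertScaleAbs(np.hstack([cv2.resize(a[170:300,240:340],None,fx=4,fy=4),cv2.resize(b[130:260,210:310],None,fx=4,fy=4)]),alpha=1.3))"
```

```text
t 8.1 tcp [ 0.5436 -0.2519  0.1415] F [ 0.2  6.  -4.7] w 0.0112 ball [(np.float64(-10.8), np.float64(-1.7), 397, array([303.7, 233.9]))]
t 8.15 tcp [ 0.5436 -0.2519  0.1415] F [ 0.1  6.6 -5.4] w 0.0114 ball [(np.float64(-10.4), np.float64(-1.4), 386, array([303.5, 234.1]))]
t 8.2 tcp [ 0.5436 -0.2519  0.1415] F [-0.   6.4 -5. ] w 0.0118 ball [(np.float64(-10.2), np.float64(-2.0), 378, array([303.4, 233.8]))]
```

View pics/v3.png

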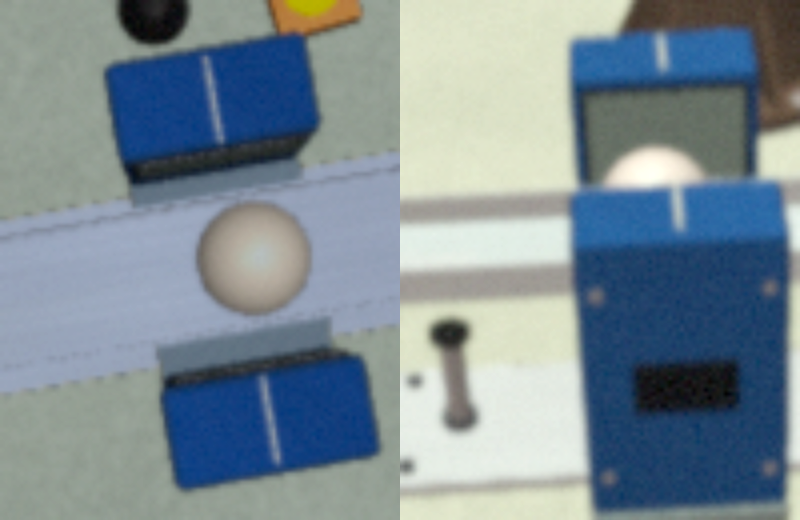

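Ball (left crop 254,258) sits about 10 mm short of the window middle (about 239,258), on the handle side; a small nudge is needed.

Emit:
arm_command(series=[0,0,0,0,0.05,-0.087,0.08,0,0,0,0,0.1,-0.173,0.08,0,0,0,0,0.05,-0.087,0.08,0,0,0,0,-0.0125,0.02,0.08,0,0,0,0,-0.0125,0.02,0.08,0,0,0,0,-0.0125,0.02,0.08])

```text
t: 9.05
eef_pos: [0.5436, -0.252, 0.139]
ee_rot: [2.619, -0.0, -2.982]
force: [0.5, 6.7, -3.6]
width: 0.0118
gripper_force: 12.0
```

```bash
python3 -c "
from h import *
ball();ball()"
```

```text
t 9.05 tcp [ 0.5436 -0.252   0.139 ] F [ 0.5  6.7 -3.6] w 0.0118 ball [(np.float64(5.1), np.float64(-0.7), 386, array([297.3, 235.4]))]
t 9.1 tcp [ 0.5436 -0.252   0.1391] F [ 0.3  6.4 -4.2] w 0.0109 ball [(np.float64(6.2), np.float64(-1.0), 383, array([296.8, 235.4]))]
```

Emit:
arm_command(series=[0,0,0,0,-0.015,0.025,0.08,0,0,0,0,-0.015,0.025,0.08])

```text
t: 9.4
eef_pos: [0.5436, -0.2519, 0.1361]
ee_rot: [2.619, 0.0, -2.982]
force: [0.3, 6.8, -4.1]
width: 0.0114
gripper_force: 12.0
```

```bash
python3 -c "
from h import *
ball();ball('pics/t3.png')
import cv2
b=arm.grab_frame('scene');a=cv2.imread('pics/t3.png')
cv2.imwrite('pics/v4.png',cv2.convertScaleAbs(np.hstack([cv2.resize(a[170:300,240:340],None,fx=4,fy=4),cv2.resize(b[130:260,210:310],None,fx=4,fy=4)]),alpha=1.3))"
```

```text
t 9.4 tcp [ 0.5436 -0.2519  0.1361] F [ 0.3  6.8 -4.1] w 0.0114 ball [(np.float64(5.8), np.float64(-2.3), 398, array([296.9, 234.8]))]
t 9.45 tcp [ 0.5436 -0.252   0.1362] F [ 0.5  6.5 -3.8] w 0.0116 ball [(np.float64(5.4), np.float64(-1.3), 402, array([297.1, 235.2]))]
```

View pics/v4.png

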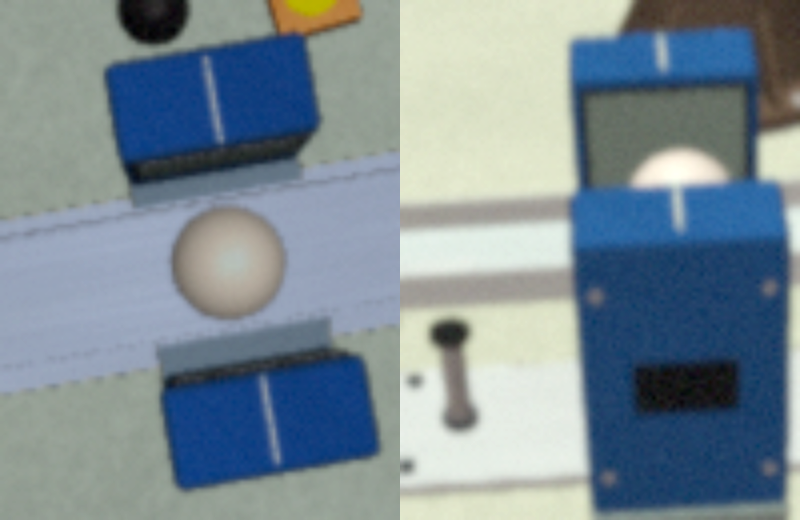

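Ball at (229,262) against window middle about (240,262): some 6 mm past the middle, at rest and within the ±15 mm. Holding about 6 s.

Emit:
arm_command(series=[0,0,0,0,0,0,0.08,0,0,0,0,0,0,0.08,0,0,0,0,0,0,0.08,0,0,0,0,0,0,0.08,0,0,0,0,0,0,0.08,0,0,0,0,0,0,0.08,0,0,0,0,0,0,0.08,0,0,0,0,0,0,0.08])

```text
t: 10.55
eef_pos: [0.5436, -0.252, 0.1363]
ee_rot: [2.619, 0.0, -2.982]
force: [0.5, 6.6, -4.8]
width: 0.0114
gripper_force: 12.0
```

```bash
python3 -c "
from h import *
ball()"
```

```text
t 10.55 tcp [ 0.5436 -0.252   0.1363] F [ 0.5  6.6 -4.8] w 0.0114 ball [(np.float64(5.3), np.float64(-1.1), 391, array([297.2, 235.3]))]
```

Emit:
arm_command(series=[0,0,0,0,0,0,0.08,0,0,0,0,0,0,0.08,0,0,0,0,0,0,0.08,0,0,0,0,0,0,0.08,0,0,0,0,0,0,0.08,0,0,0,0,0,0,0.08,0,0,0,0,0,0,0.08,0,0,0,0,0,0,0.08])

```text
t: 11.6
eef_pos: [0.5436, -0.252, 0.1363]
ee_rot: [2.619, 0.0, -2.982]
force: [1.4, 7.2, -4.3]
width: 0.0116
gripper_force: 12.0
```

Emit:
arm_command(series=[0,0,0,0,0,0,0.08,0,0,0,0,0,0,0.08,0,0,0,0,0,0,0.08,0,0,0,0,0,0,0.08,0,0,0,0,0,0,0.08,0,0,0,0,0,0,0.08,0,0,0,0,0,0,0.08,0,0,0,0,0,0,0.08])

```text
t: 12.6
eef_pos: [0.5436, -0.252, 0.1363]
ee_rot: [2.619, 0.0, -2.982]
force: [1.0, 6.1, -4.9]
width: 0.0113
gripper_force: 12.0
```

Emit:
arm_command(series=[0,0,0,0,0,0,0.08,0,0,0,0,0,0,0.08,0,0,0,0,0,0,0.08,0,0,0,0,0,0,0.08,0,0,0,0,0,0,0.08,0,0,0,0,0,0,0.08,0,0,0,0,0,0,0.08,0,0,0,0,0,0,0.08])

```text
t: 13.6
eef_pos: [0.5436, -0.252, 0.1363]
ee_rot: [2.619, 0.0, -2.982]
force: [0.8, 6.2, -3.9]
width: 0.0114
gripper_force: 12.0
```

Emit:
arm_command(series=[0,0,0,0,0,0,0.08,0,0,0,0,0,0,0.08,0,0,0,0,0,0,0.08,0,0,0,0,0,0,0.08,0,0,0,0,0,0,0.08,0,0,0,0,0,0,0.08,0,0,0,0,0,0,0.08,0,0,0,0,0,0,0.08])

```text
t: 14.6
eef_pos: [0.5436, -0.2519, 0.1363]
ee_rot: [2.619, 0.0, -2.982]
force: [1.5, 6.9, -3.9]
width: 0.0113
gripper_force: 12.0
```

Emit:
arm_command(series=[0,0,0,0,0,0,0.08,0,0,0,0,0,0,0.08,0,0,0,0,0,0,0.08,0,0,0,0,0,0,0.08,0,0,0,0,0,0,0.08,0,0,0,0,0,0,0.08,0,0,0,0,0,0,0.08,0,0,0,0,0,0,0.08])

```text
t: 15.6
eef_pos: [0.5436, -0.2519, 0.1363]
ee_rot: [2.619, 0.0, -2.982]
force: [-0.0, 6.6, -5.1]
width: 0.0114
gripper_force: 12.0
```

```bash
python3 -c "
from h import *
ball()"
```

```text
t 15.6 tcp [ 0.5436 -0.2519  0.1363] F [-0.   6.6 -5.1] w 0.0114 ball [(np.float64(5.4), np.float64(-1.1), 382, array([297.1, 235.3]))]
```

Emit:
arm_command(series=[0,0,0,0,0.065,-0.11,0.08,0,0,0,0,0.13,-0.22,0.08,0,0,0,0,0.13,-0.22,0.08,0,0,0,0,0.13,-0.22,0.08,0,0,0,0,0.1,-0.16,0.08,0,0,0,0,0.055,-0.09,0.08])

```text
t: 16.4
eef_pos: [0.5436, -0.252, 0.1469]
ee_rot: [2.62, 0.001, -2.982]
force: [0.4, 6.6, -4.1]
width: 0.0117
gripper_force: 12.0
```

```bash
python3 -c "
from h import *
ball();ball();ball()"
```

```text
t 16.4 tcp [ 0.5436 -0.252   0.1469] F [ 0.4  6.6 -4.1] w 0.0117 ball [(np.float64(42.4), np.float64(-1.1), 397, array([282.1, 237.9]))]
t 16.45 tcp [ 0.5435 -0.252   0.1455] F [ 1.8  5.  -6.7] w 0.0115 ball [(np.float64(46.3), np.float64(-1.2), 388, array([280.5, 238.2]))]
t 16.5 tcp [ 0.5435 -0.252   0.1459] F [ 1.   5.6 -4.7] w 0.0116 ball [(np.float64(51.2), np.float64(-1.6), 390, array([278.5, 238.3]))]
```

Emit:
arm_command(series=[0,0,0,0,0.01,-0.017,0.08,0,0,0,0,0.01,-0.017,0.08,0,0,0,0,0.01,-0.017,0.08,0,0,0,0,0.01,-0.017,0.08,0,0,0,0,0.01,-0.017,0.08])

```text
t: 17.18
eef_pos: [0.5435, -0.2519, 0.1487]
ee_rot: [2.619, 0.0, -2.982]
force: [1.0, 6.5, -4.5]
width: 0.0115
gripper_force: 12.0
```

```bash
python3 -c "
from h import *
ball();ball();ball()"
```

```text
t 17.175 tcp [ 0.5435 -0.2519  0.1487] F [ 1.   6.5 -4.5] w 0.0115 ball [(np.float64(104.2), np.float64(-1.3), 396, array([256.9, 242.2]))]
t 17.225 tcp [ 0.5436 -0.252   0.1488] F [-0.2  6.1 -4.3] w 0.0113 ball [(np.float64(107.4), np.float64(-1.7), 402, array([255.6, 242.3]))]
t 17.275 tcp [ 0.5436 -0.2519  0.1487] F [ 0.3  5.9 -4.8] w 0.0113 ball [(np.float64(112.2), np.float64(-1.1), 411, array([253.7, 242.9]))]
```

Emit:
arm_command(series=[0,0,0,0,0.01,-0.017,0.08,0,0,0,0,0.01,-0.017,0.08,0,0,0,0,0.01,-0.017,0.08,0,0,0,0,0.01,-0.017,0.08,0,0,0,0,0.01,-0.017,0.08,0,0,0,0,0.01,-0.017,0.08,0,0,0,0,0.01,-0.017,0.08,0,0,0,0,0.01,-0.017,0.08])

```text
t: 18.32
eef_pos: [0.5436, -0.2519, 0.1507]
ee_rot: [2.619, 0.0, -2.982]
force: [0.4, 6.1, -4.4]
width: 0.0115
gripper_force: 12.0
```

Emit:
arm_command(series=[0,0,0,0,0,0,0.08,0,0,0,0,0,0,0.08,0,0,0,0,0,0,0.08,0,0,0,0,0,0,0.08,0,0,0,0,0,0,0.08,0,0,0,0,0,0,0.08,0,0,0,0,0,0,0.08,0,0,0,0,0,0,0.08])

```text
t: 19.32
eef_pos: [0.5435, -0.2519, 0.1507]
ee_rot: [2.619, 0.0, -2.982]
force: [0.0, 5.8, -3.4]
width: 0.0121
gripper_force: 12.0
```

```bash
python3 -c "
from h import *
ball();ball()"
```

```text
t 19.325 tcp [ 0.5435 -0.2519  0.1507] F [ 0.   5.8 -3.4] w 0.0121 ball [(np.float64(283.6), np.float64(-0.4), 408, array([183.8, 255.4]))]
t 19.375 tcp [ 0.5436 -0.2519  0.1508] F [ 1.   5.4 -4.2] w 0.0115 ball [(np.float64(283.0), np.float64(-1.1), 402, array([183.9, 255.1]))]
```

Emit:
arm_command(series=[0,0,0,0,-0.03,0.05,0.08,0,0,0,0,-0.08,0.13,0.08,0,0,0,0,-0.13,0.23,0.08,0,0,0,0,-0.18,0.33,0.08,0,0,0,0,-0.23,0.43,0.08,0,0,0,0,-0.27,0.52,0.08,0,0,0,0,-0.3,0.58,0.08,0,0,0,0,-0.31,0.6,0.08])

```text
t: 20.42
eef_pos: [0.5431, -0.249, 0.0837]
ee_rot: [2.619, 0.0, -2.981]
force: [-2.5, 6.1, 13.8]
width: 0.0113
gripper_force: 12.0
```

Emit:
arm_command(series=[0,0,0,0,0,0,0.08,0,0,0,0,0,0.01,0.08,0,0,0,0,0,0.01,0.08])

```text
t: 20.8
eef_pos: [0.5431, -0.249, 0.0838]
ee_rot: [2.62, 0.001, -2.981]
force: [-1.9, 5.2, 7.8]
width: 0.0114
gripper_force: 12.0
```

Chute is on its rest (pushing back 8 N up). Release and back out along the tool axis.

Emit:
arm_command(series=[0,0,0,0,0,0,0.2,0,0,0,0,0,0,0.5,0,0,0,0,0,0,0.5,0,0,0,0,0,0,0.5,0,0,0,0,0,0,0.5])

```text
t: 21.42
eef_pos: [0.5431, -0.2488, 0.081]
ee_rot: [2.62, 0.0, -2.983]
force: [-0.8, 0.1, -0.0]
width: 0.0433
gripper_force: 0.0
```

Emit:
arm_command(series=[0,0,0,0,0,-0.1,0.5,0,0,0,0,0,-0.3,0.5,0,0,0,0,0,-0.6,0.5,0,0,0,0,0,-0.9,0.5,0,0,0,0,0,-1,0.5,0,0,0,0,0,-1,0.5,0,0,0,0,0,-1,0.5])

```text
t: 22.3
eef_pos: [0.5505, -0.2972, 0.1667]
ee_rot: [2.618, -0.001, -2.982]
force: [0.2, 0.4, -0.1]
width: 0.0439
gripper_force: 0.0
```

```bash
python3 -c "
from h import *
ball('pics/t4.png')
import cv2
b=arm.grab_frame('scene');a=cv2.imread('pics/t4.png')
cv2.imwrite('pics/v5.png',cv2.convertScaleAbs(np.hstack([a[140:350,150:440],b[110:320,140:430]]),alpha=1.3))"
```

```text
t 22.3 tcp [ 0.5505 -0.2972  0.1667] F [ 0.2  0.4 -0.1] w 0.0439 ball [(np.float64(283.8), np.float64(0.3), 350, array([183.7, 255.7]))]
```

View pics/v5.png

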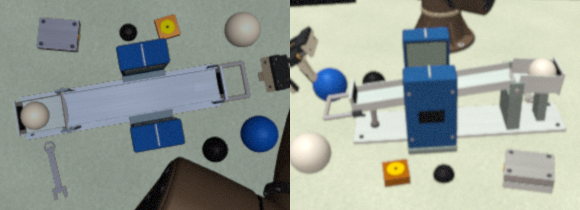

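Ball lies in the pocket (35,115 left; 543,68 right), the chute is down, the gripper is clear and the bystanders look unmoved.

```bash
python3 -c "
from station import arm
print(arm.job_done())"
```

```text
the job is handed in; nothing more can be done
None
```

I've handed the job in; no verdict came back. By the camera images, the ball stood still for about 6 s some 6 mm past the window middle (limit 15 mm), then rolled into the outlet pocket. The empty chute is back on its rest and released, the gripper is clear, and the mould, insert, cap and wrench look unmoved.

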